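# Set the vacuum bleed screw in the valve drawer

## Robot

A 6-joint arm with a two-finger parallel gripper is mounted at the origin on the work surface. World frame = base frame: x ahead of the robot, y to its left, z up, the work surface at z = 0. Lengths are in mm, angles in rad, forces in N, time in s.
With the tool pointing down it reaches from about 325 to 925 mm from the base axis. Payload 3.1 kg.
Tool frame: the origin (TCP) lies on the centre line of the jaws, within the pads' length; the fingertips stand 22 mm ahead of it and the grasp point (between the pads) lies 3 mm ahead of it; z points along the fingers, y is the direction in which the jaws open and shut (so a half turn about z gives the same grasp; the last joint's range is limited). The gripper opens to 85 mm and grips with 20 to 120 N. Pads are 22 mm wide; open, the fingers measure 114 mm over their backs; the gripper's body (76 mm by 85 mm) begins 54 mm behind the grasp point. The pads swing forward as they close: fully open they stand 13 mm farther back than shut.
Start: joints at [-1.399, 0.217, 1.613, -0, 1.311, -0.112], TCP at [175.025, -600.005, 253.3] pointing down, gripper open.
Joint ranges: [-2.75, 2.75], [-0.78, 2.1], [0.31, 2.55], [-1.13, 4.27], [0.13, 2.63], [-2.58, 2.58]. Speed limits (rad/s): [2.79, 2.79, 3.14, 3.14, 3.14, 3.14].

## Interface

Orientations are given as a rotation vector (axis times angle).
In Python, from plant import get_state, snapshot, camera_params, close_job gives the robot as it stands.
- The arm moves only by the shell command python3 -m handwheel 'ROWS' [OPENING]. ROWS is JSON, a list of rows, each an object with "xyz": the shift along the tool's x, y, z in m, a list of three; "rotation": the turn, a rotation vector about the tool's x, y, z in rad, a list of three. A call has 1 to 20 rows; each row shifts and turns the commanded pose from where the row before left it, along the tool's axes as they then stand; what a row does not reach is not made up. A row lasts 1/10 s, in which the tool goes at most 50 mm and 8.59 degrees, less where a joint would pass 70% of its speed; a pose out of reach is approached as far as the arm can. A call is refused whole if a number of a shift passes 0.05 or a number of a turn 0.15, either way. A call with a gripper value outside its range is refused whole. OPENING is the opening, from 0 (shut) to 1 (fully open), set as the call begins (- or left out, the last holds). The fingers move at their own pace and stop on an object; the grip force is fixed at half the most. Time passes only in rows, so rows that do not move let the fingers close. It gives the time, the measured TCP pose, the force and the opening at its end, in the units of the state.
- get_state(): the state, without advancing time (a new reading comes with each control period).
- snapshot(name): name is "scene" or "top" or "wrist"; returns (picture, depth): 420x560x3 uint8, red, green, blue; 420x560 float32, mm along the optical axis (not along the pixel's ray), 0 where there is no reading.
- camera_params(name): a dict with "mtx" (3x3 intrinsics, pixels), "xyz" and "rotation" of the camera in the world. Camera axes: x right, y up, looking along -z (the intrinsics and any distortion apply to the point x, -y, -z); pixel columns grow to the right and rows downward; lengths in mm; the calibration is good to about 2 mm. A picture is of the moment at which its call begins: read the wrist's pose just before it. camera_params takes no time and is no camera call; for the wrist camera it gives the pose at the moment of the call.
- close_job(): hands the job in, once; it reports no verdict.
The state is a dict: "clock": time; "joint_pos": joint angles; "joint_velocities": joint speeds; "effort": joint torques, N m; "tool_pos": TCP position; "eef_rot": TCP orientation; "ft_force": force on the tool from outside, world axes, zero at the start; "moment": the same for the moment, N m; "width": finger opening in mm.
Only numpy, scipy, OpenCV 4.12 (cv2) and the standard library are available. Lean on these libraries where they do the work, as an engineer would, in place of code of your own. Each camera call takes 0.05 s, during which the arm holds its last target.

## Task

Pull the valve drawer of the low cream cabinet fully open by its bar handle. Turn the wing screw inside it clockwise (seen from above) until it seats, then back it off a quarter turn and keep hold of it there: finish with the gripper still closed on the wing, the screw at that setting and the drawer still open. Leave the beaker, jar, stopper and spatula beside the drawer where they are.

Things in the scene. Friction and masses are not known exactly. Their poses are not given: they have to be found in the camera images.
- cabinet_front (a point): Middle of the front edge of the cabinet top. Low cream vacuum cabinet, fixed to the bench, 280 mm deep (x), 320 mm wide (y), 130 mm tall, flat top but for a flat dial and a brass stub (50 mm) on its rear half. Its x axis points from its front (the drawer side, which faces the robot) to its back, y to its left, z up. One drawer fills its front and slides out along its -x axis.
- valve_drawer (a joint): How far the drawer is pulled out, m: 0 shut, 0.17 fully open at its stop. It slides with about 3 N of friction and stays where it is left. The drawer front is 292 mm wide and its upper edge is 120 mm above the bench; the drawer's side walls are low (upper edge 55 mm above the bench). Besides the wing screw it holds a flat gauge and a round black valve cap that does not turn, 115 mm right of the screw.
- drawer_handle (a point): Centre of the drawer's steel bar handle: a level round bar 10 mm thick and 110 mm long, along the cabinet's y axis, 40 mm in front of the drawer front (35 mm clear gap behind the bar) and 105 mm above the bench, so 25 mm below the cabinet's top. Moves with the drawer; axes parallel to the cabinet's.
- bleed_screw (a joint): Turn of the wing screw about its upright axis, rad: 0 = seated at a hard stop, the wing then parallel to the drawer handle; grows anticlockwise seen from above, to 4.2; a quarter turn off the seat is 1.57, the wing then along the slide. Starts between 0.8 and 2.7. Friction 0.06 N m: stays where left, keeps its height, needs no push down; a 25 to 30 N grip turns it.
- wing: The screw's flat steel wing, 9 mm thick (its x axis: grip along this), 42 mm long (y), 22 mm high (z); origin at its centre, on the screw's axis, 104 mm above the bench; turns with the screw. With the drawer fully open it is 83 mm in front of the cabinet's front and 75 mm behind the inner side of the drawer front. Below it: a stem 16 mm thick on a valve block 50 mm square, top at 70 mm.
- beaker_mid (a point): Centre of a bystander to leave alone: open glass beaker, 68 mm across, 90 mm tall, left of the drawer's path.
- jar_mid (a point): Centre of a bystander to leave alone: amber jar, 60 mm across, 75 mm tall, right of the drawer's path.
- stopper_mid (a point): Centre of a bystander to leave alone: rubber stopper, 36 mm across, 30 mm tall, right of the drawer's path.
- spatula_mid (a point): Centre of a bystander to leave alone: steel spatula with black handle, 200 mm long, lying flat on the bench left of the drawer's path.

How it is judged (in metres and radians):
On the way, in this order (a step that is already met when the one before it is completed fails the run):
1. the drawer is pulled fully open (value of joint valve_drawer above 0.15 m), for 0.1 s.
2. with the drawer open, the screw is turned in to its seat (value of joint bleed_screw below 0.06 rad and value of joint valve_drawer above 0.14 m), for 0.2 s.
At the end, for the whole second after the job is handed in: The screw stands a quarter turn off its seat (1.34 to 1.80 rad, about 13 degrees either way) and still, the fingers hold its wing (more than 2 N, grasp point within 35 mm of the wing's centre), and the drawer is still open (more than 140 mm) (value of joint bleed_screw between 1.34 and 1.8 rad and not (velocity of joint bleed_screw above 0.1 rad/s or velocity of joint bleed_screw below -0.1 rad/s) and contact force between the fingers and bleed_screw above 2 N and distance between the grasp point and wing below 0.035 m and value of joint valve_drawer above 0.14 m); the arm keeps its last pose, push and grip.
It fails at once if the beaker, jar, stopper or spatula is knocked over or shifted by more than 30 mm (distance of any of beaker_mid, jar_mid, stopper_mid, spatula_mid from where it was at the start of the episode above 0.03 m or angle between any of beaker_mid, jar_mid, stopper_mid's own z axis and vertical above 0.4 rad).
It also fails if it takes over 64 s, if anything falls off the work surface, if the arm or the gripper's body presses on something with over 40 N, if the wrist force passes 120 N, or if a joint passes its speed limit or range.

## Working session

There is one attempt and no reset: what is moved stays moved. The work goes in short steps, Python scripts to look and compute and a shell command to move; the robot and the scene stay as the last step left them, time stands still between calls to the robot, and variables do not carry over. Pictures are saved under pics/ and viewed, and the job is handed in when it is done.

```bash
ls; mkdir -p pics; python3 - <<'E'
from plant import *
import cv2,numpy as np
print(get_state())
for n in ["scene","top"]:
    p,d=snapshot(n); cv2.imwrite(f"pics/{n}0.png",p[:,:,::-1]); np.save(f"pics/{n}0.npy",d); print(n,camera_params(n))
E
```

```text
pics
{'clock': 0.0, 'joint_pos': array([-1.39921759e+00,  2.17813558e-01,  1.61492075e+00, -1.22732933e-05,
        1.31129464e+00, -1.12182274e-01]), 'joint_velocities': array([ 0.00069696,  0.00077923, -0.00160556, -0.00027299, -0.0005307 ,
       -0.0003742 ]), 'effort': array([ 1.82572066e-04, -3.96847093e+01, -3.03851867e+01, -3.03792940e-04,
        9.69134853e-03,  9.90615888e-06]), 'tool_pos': array([ 174.87842108, -599.24483372,  251.93834767]), 'eef_rot': array([-3.10761430e+00, -4.43897440e-01,  1.32152918e-04]), 'ft_force': array([0.44590402, 0.11638021, 0.15851989]), 'moment': array([-0.06356421, -0.00499015,  0.0075064 ]), 'width': 85.38293697904145}
scene {'mtx': array([[443.84315285,   0.        , 275.83172118],
       [  0.        , 443.84315285, 217.09163923],
       [  0.        ,   0.        ,   1.        ]]), 'xyz': array([1208.92294989, -434.69585561,  648.0527328 ]), 'rotation': array([0.8919034 , 0.43389051, 0.82340942])}
top {'mtx': array([[428.78617219,   0.        , 284.44388524],
       [  0.        , 428.78617219, 215.43867076],
       [  0.        ,   0.        ,   1.        ]]), 'xyz': array([ 473.36271086,   58.24819357, 1265.29367527]), 'rotation': array([ 0.06766625, -0.10110286, -1.59185495])}
```

View pics/top0.png

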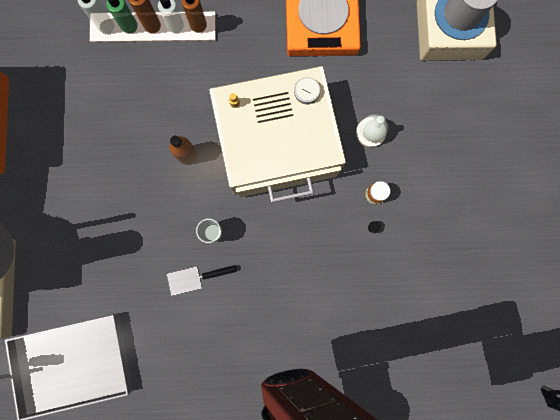

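View pics/scene0.png

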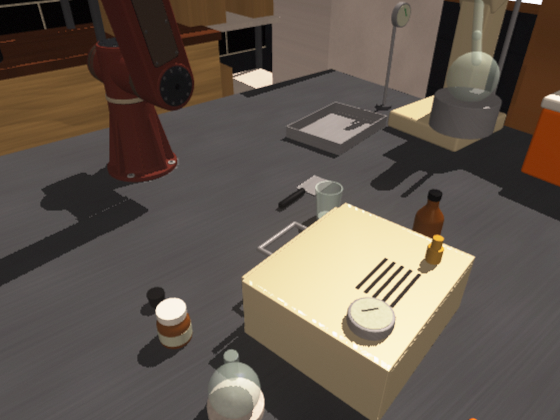

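The top view shows the cabinet top with corners near (210,88), (325,68), (343,160) and (233,188). The handle bar runs from (270,198) to (312,190). The beaker is at (208,231), the jar at (378,191), the stopper at (376,227) and the spatula at about (203,277). I'll turn these pixels into positions next.

```bash
cat > h.py <<'E'
import numpy as np,cv2
from scipy.spatial.transform import Rotation as R
def world(cp,d):
    v,u=np.mgrid[:d.shape[0],:d.shape[1]]
    K=cp['mtx']; x=(u-K[0,2])/K[0,0]*d; y=(v-K[1,2])/K[1,1]*d
    P=np.stack([x,-y,-d],-1)
    return P@R.from_rotvec(cp['rotation']).as_matrix().T+cp['xyz']
E
python3 - <<'E'
from h import *
from plant import camera_params
d=np.load('pics/top0.npy'); W=world(camera_params('top'),d)
def p(u,v): print((u,v),W[v,u].round(0))
for q in [(290,194),(289,192),(291,195),(208,231),(378,191),(376,227),(203,277),(238,268),(150,250),(280,130)]: p(*q)
z=W[...,2]; m=((z>122)&(z<136)).astype(np.uint8); m[:60]=0;m[200:]=0;m[:,:205]=0;m[:,350:]=0
n,l,s,c=cv2.connectedComponentsWithStats(m); k=1+np.argmax(s[1:,4]); 
pts=W[l==k][:,:2].astype(np.float32); r=cv2.minAreaRect(pts);print(r,cv2.boxPoints(r),np.median(W[l==k][:,2]))
m=((z>95)&(z<115)); m[:178]=0;m[205:]=0;m[:,:262]=0;m[:,320:]=0
q=W[m][:,:2];print(len(q),cv2.boxPoints(cv2.minAreaRect(q.astype(np.float32))))
np.set_printoptions(linewidth=200)
print(z[176:206:1,278:304:3].round(0))
E
```

```text
(290, 194) [673.  12.   1.]
(289, 192) [679.  14.  -0.]
(291, 195) [652.  13. 113.]
(208, 231) [568. 256.   3.]
(378, 191) [ 665. -235.   72.]
(376, 227) [ 566. -234.   31.]
(203, 277) [435. 268.  21.]
(238, 268) [457. 170.  -5.]
(150, 250) [516. 426.  -3.]
(280, 130) [828.  39. 133.]
((842.851806640625, 48.06207275390625), (282.78912353515625, 320.3043518066406), 11.010490417480469) [[ 673.4727   178.26144]
 [ 734.6473  -136.14682]
 [1012.2309   -82.1373 ]
 [ 951.05634  232.27097]] 131.1447728943533
307 [[631.99756   83.367905]
 [657.81946  -48.94125 ]
 [702.9791   -40.12773 ]
 [677.1572    92.18143 ]]
[[133. 129.  29.  27.  27. 122. 120. 122. 123.]
 [125.  27.  29. 120. 122. 120. 121. 120. 118.]
 [ 29.  31. 122. 124. 121. 122. 122. 118. 121.]
 [119. 119. 117. 122. 121. 122. 121. 113. 103.]
 [121. 124. 118. 122. 125. 117. 111.  99.  86.]
 [119. 125. 123. 121. 111. 106.  91.  82.  70.]
 [123. 123. 119. 112.  99.  89.  77.  64.  58.]
 [118. 114. 102.  87.  88.  74.  61.  45.  39.]
 [103.  98.  81.  79.  67.  53.  38.  27.   2.]
 [ 89.  81.  69.  61.  50.  39.  26.   1.   8.]
 [ 73.  6
[... 251 characters left out ...]
.   3.  -1.  -0.   3.   3.]
 [  3.   3.   0.   5.   4.   3.  -2.   4. 109.]
 [  2.  -2.  -4.   1.   0.  -1.   1. 106. 113.]
 [  3.   6.   3.   2.   1. 110. 110. 114. 110.]
 [  2.   0.   1. 104. 111. 113. 109. 114. 111.]
 [  1.   2. 110. 109. 111. 111. 113. 106.  -2.]
 [111. 110. 109. 113. 109. 110.   0.  -1.   0.]
 [106. 113. 109. 109. 105.  -2.   1.   2.  -1.]
 [112. 113. 108.  -6.  -3.   4.  -3.   1.   1.]
 [112.   1.  -3.  -2.   1.   6.   5.  -2.   1.]
 [  3.   1.  -3.  -3.   3.   4.   7.   2.   1.]
 [  9.  -0.  -1.   4.   2.   3.   1.   0.   7.]
 [ -1.  -4.   0.   2.   1.  -4.   1.  -3.   4.]
 [  4.   4.   4.   8.   1.  -1.  -0.   6.   5.]
 [  5.   2.   1.   4.  -1.   2.  -2.   3.   4.]]
```

```bash
python3 - <<'E'
from h import *
from plant import camera_params,get_state
d=np.load('pics/top0.npy'); W=world(camera_params('top'),d)
ex=np.array([np.cos(.192),np.sin(.192)]);ey=np.array([-ex[1],ex[0]])
f=np.array([704.,21])
L=(W[...,:2]-f)@np.stack([ex,ey],1); z=W[...,2]
m=(z>100)&(z<118)&(L[...,0]<-35)&(L[...,0]>-75)&(abs(L[...,1])<90)
l=L[m]; print(len(l),l.min(0),l.max(0),np.median(l[:,0])); mm=abs(l[:,0]-np.median(l[:,0]))<9; 
print(l[mm].mean(0),l[mm].min(0),l[mm].max(0),np.polyfit(l[mm][:,1],l[mm][:,0],1))
m2=(z>116)&(z<126)&(abs(L[...,1])<120)&(L[...,0]<10)&(L[...,0]>-40);print(np.percentile(L[m2][:,0],[5,50,95]))
s=get_state(); M=R.from_rotvec(s['eef_rot']).as_matrix();print(M.round(3))
c=f+l[mm].mean(0)[0]*ex+l[mm].mean(0)[1]*ey; print(c)
E
```

```text
197 [-58.75616079 -59.77076038] [-35.04078473  60.02651164] -53.07307878025232
[-53.56323198   0.12491156] [-58.75616079 -59.77076038] [-44.42188782  60.02651164] [ 1.94396001e-03 -5.35634748e+01]
[-13.84755854  -8.19854042  -2.02916202]
[[ 0.96   0.28  -0.   ]
 [ 0.28  -0.96   0.002]
 [ 0.    -0.002 -1.   ]]
[651.39718038  10.90154511]
```

```bash
python3 -m handwheel '[{"xyz":[0.039,-0.028,0],"rotation":[0,0,0]},{"xyz":[0.039,-0.028,0],"rotation":[0,0,0]},{"xyz":[0.039,-0.028,0],"rotation":[0,0,0]},{"xyz":[0.039,-0.028,0],"rotation":[0,0,0]},{"xyz":[0.039,-0.028,0],"rotation":[0,0,0]},{"xyz":[0.039,-0.028,0],"rotation":[0,0,0]},{"xyz":[0.039,-0.028,0],"rotation":[0,0,0]},{"xyz":[0.039,-0.028,0],"rotation":[0,0,0]},{"xyz":[0.039,-0.028,0],"rotation":[0,0,0]},{"xyz":[0.039,-0.028,0],"rotation":[0,0,0]},{"xyz":[0.039,-0.028,0],"rotation":[0,0,0]},{"xyz":[0.039,-0.028,0],"rotation":[0,0,0]},{"xyz":[0.039,-0.028,0],"rotation":[0,0,0]},{"xyz":[0.039,-0.028,0],"rotation":[0,0,0]},{"xyz":[0.039,-0.028,0],"rotation":[0,0,0]},{"xyz":[0.039,-0.028,0],"rotation":[0,0,0]}]' 0.4
python3 -m handwheel '[{"xyz":[0,0,0],"rotation":[0,0,-0.148]},{"xyz":[0,0,0],"rotation":[0,0,-0.148]},{"xyz":[0,0,0],"rotation":[0,0,-0.148]},{"xyz":[0,0,0],"rotation":[0,0,-0.148]},{"xyz":[0,0,0],"rotation":[0,0,-0.148]},{"xyz":[0,0,0],"rotation":[0,0,-0.148]},{"xyz":[0,0,0],"rotation":[0,0,-0.148]},{"xyz":[0,0,0],"rotation":[0,0,-0.148]},{"xyz":[0,0,0],"rotation":[0,0,-0.148]},{"xyz":[0,0,0],"rotation":[0,0,-0.148]},{"xyz":[0,0,0],"rotation":[0,0,0]}]'
python3 - <<'E'
from h import *
from plant import *
s=get_state();print(s['joint_pos'],s['tool_pos'],s['width'],s['clock']);print(R.from_rotvec(s['eef_rot']).as_matrix().round(3))
c=camera_params('wrist');p,d=snapshot('wrist');cv2.imwrite('pics/w1.png',p[:,:,::-1]);np.savez('pics/w1.npz',d=d,**c)
E
```

```text
clock: 1.7
tool_pos: [649.2, 6.6, 252.6]
eef_rot: [-3.11, -0.445, 0.002]
ft_force: [0.6, -0.1, 0.1]
width: 34.2
clock: 2.8
tool_pos: [648.2, 4.8, 252.5]
eef_rot: [-1.997, -2.424, 0.001]
ft_force: [-0.6, -0.7, 0.2]
width: 34.2
[-1.00777100e-01  2.66638615e-01  1.55478405e+00 -5.51515373e-06
  1.32152314e+00 -2.93511125e-01] [648.19485548   4.81021276 252.54184771] 34.22571422106221 2.8
[[-0.192  0.981 -0.001]
 [ 0.981  0.192  0.   ]
 [ 0.    -0.001 -1.   ]]
```

View pics/w1.png

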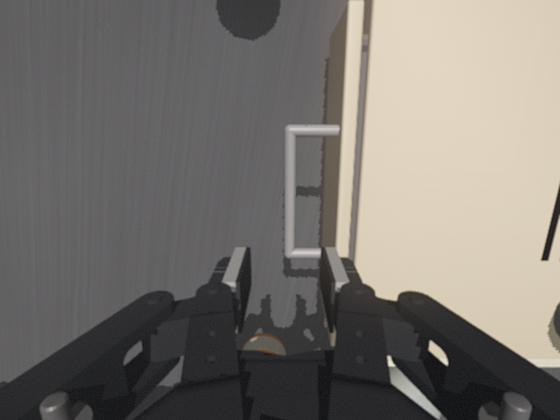

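The wrist view shows the handle bar upright at column 290, rows 127–255, parallel to the pads. The jaw centre line is near column 288. I'll measure the bar from this depth image.

```bash
python3 - <<'E'
from h import *
a=np.load('pics/w1.npz'); W=world(a,a['d'])
ex=np.array([np.cos(.192),np.sin(.192)]);ey=np.array([-ex[1],ex[0]])
f=np.array([704.,21]); L=(W[...,:2]-f)@np.stack([ex,ey],1); z=W[...,2]
m=np.zeros(z.shape,bool); m[135:245,280:300]=1; m&=(z>90)&(z<125)
print(m.sum(),W[m].mean(0),L[m].min(0),L[m].max(0),np.polyfit(L[m][:,1],L[m][:,0],1))
m=np.zeros(z.shape,bool); m[110:270,280:345]=1; m&=(z>90)&(z<115)
print(L[m][:,1].min(),L[m][:,1].max())
t=np.array([648.2,4.8]);print('tcp L',(t-f)@np.stack([ex,ey],1))
print(L[190,285:345:6].round(0).tolist(),z[190,285:345:6])
E
```

```text
1268 [650.91997404  14.5162128  108.64178147] [-58.23113557 -47.55321835] [-45.8119947   50.51851629] [ 7.70056845e-03 -5.33708961e+01]
-59.15127485931663 70.47243321773888
tcp L [-57.86597498  -5.25442091]
[[-57.0, 4.0], [-52.0, 5.0], [-43.0, -20.0], [-36.0, -20.0], [-28.0, -20.0], [-21.0, -20.0], [-14.0, -20.0], [-13.0, -9.0], [-13.0, 0.0], [-13.0, 7.0]] [107.56394394 111.36199543  -0.21793589   0.3173933   -0.35647568
  -0.77705639   0.55743252  49.76810209  90.65274708 119.33435538]
```

```bash
python3 -m handwheel '[{"xyz":[0.005,0.0045,0.02],"rotation":[0,0,0]},{"xyz":[0,0,0.03],"rotation":[0,0,0]},{"xyz":[0,0,0.03],"rotation":[0,0,0]},{"xyz":[0,0,0.03],"rotation":[0,0,0]},{"xyz":[0,0,0.02],"rotation":[0,0,0]},{"xyz":[0,0,0.014],"rotation":[0,0,0]},{"xyz":[0,0,0],"rotation":[0,0,0]},{"xyz":[0,0,0],"rotation":[0,0,0]}]'
python3 -m handwheel '[{"xyz":[0,0,0],"rotation":[0,0,0]},{"xyz":[0,0,0],"rotation":[0,0,0]},{"xyz":[0,0,0],"rotation":[0,0,0]},{"xyz":[0,0,0],"rotation":[0,0,0]},{"xyz":[0,0,0],"rotation":[0,0,0]}]' 0
```

```text
clock: 3.65
tool_pos: [652.5, 10.5, 109.8]
eef_rot: [1.998, 2.424, 0.001]
ft_force: [1.1, 0.1, -0.0]
width: 34.3
clock: 4.15
tool_pos: [652.9, 10.4, 111.3]
eef_rot: [1.996, 2.424, 0.001]
ft_force: [-2.7, -1.3, 5.9]
width: 7.6
```

```bash
python3 -m handwheel '[{"xyz":[0,0,0],"rotation":[0,0,0]}]'
python3 - <<'E'
from h import *
from plant import *
s=get_state();print(s['joint_pos'],s['tool_pos'],s['width'],s['ft_force'])
c=camera_params('wrist');p,d=snapshot('wrist');cv2.imwrite('pics/w2.png',p[:,:,::-1])
E
```

```text
clock: 4.25
tool_pos: [652.9, 10.4, 111.3]
eef_rot: [1.996, 2.424, 0.001]
ft_force: [-3.2, -0.8, 6.0]
width: 7.4
[-9.14383059e-02  4.18962278e-01  1.63997423e+00 -2.92707135e-04
  1.08070658e+00 -2.84128580e-01] [652.88879094  10.35441034 111.3102467 ] 7.429667786722734 [-3.18860205 -0.83430999  5.96329321]
```

View pics/w2.png

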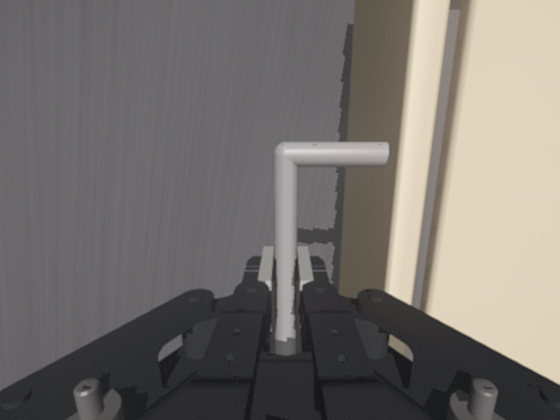

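The bar sits between the closed pads at about (285,270). Next I pull along the slide.

```bash
python3 -m handwheel '[{"xyz":[0,-0.01,0],"rotation":[0,0,0]},{"xyz":[0,-0.015,0],"rotation":[0,0,0]},{"xyz":[0,-0.02,0],"rotation":[0,0,0]},{"xyz":[0,-0.02,0],"rotation":[0,0,0]},{"xyz":[0,-0.02,0],"rotation":[0,0,0]},{"xyz":[0,-0.02,0],"rotation":[0,0,0]},{"xyz":[0,-0.02,0],"rotation":[0,0,0]},{"xyz":[0,-0.02,0],"rotation":[0,0,0]},{"xyz":[0,-0.015,0],"rotation":[0,0,0]},{"xyz":[0,-0.007,0],"rotation":[0,0,0]},{"xyz":[0,-0.003,0],"rotation":[0,0,0]},{"xyz":[0,0,0],"rotation":[0,0,0]},{"xyz":[0,0,0],"rotation":[0,0,0]}]'
python3 - <<'E'
from h import *
from plant import *
s=get_state();print(s['joint_pos'],s['tool_pos'],s['width'],s['ft_force'])
t=s['tool_pos'][:2]-np.array([652.9,10.4]);print(np.hypot(*t))
c=camera_params('wrist');p,d=snapshot('wrist');cv2.imwrite('pics/w3.png',p[:,:,::-1]);np.savez('pics/w3.npz',d=d,**c)
p,d=snapshot('top');cv2.imwrite('pics/t3.png',p[:,:,::-1])
E
```

```text
clock: 5.6
tool_pos: [497.9, -19.6, 111.5]
eef_rot: [1.987, 2.402, 0.041]
ft_force: [34.6, 12.1, -25.4]
width: 7.7
[-0.18689982  0.10342099  2.03740655  0.01397678  0.96690757 -0.38325293] [497.90738103 -19.6094727  111.49341433] 7.691465994155211 [ 34.55497538  12.09304298 -25.38393975]
157.87108787734132
```

View pics/w3.png

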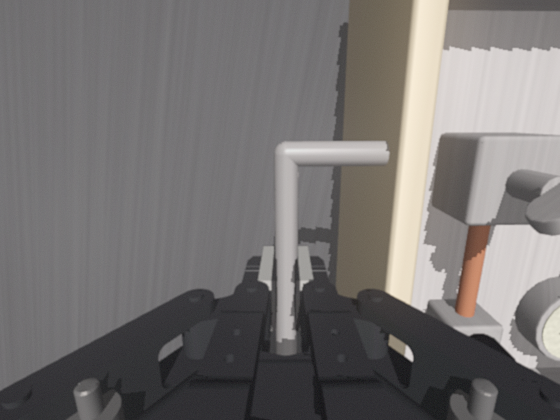

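View pics/t3.png

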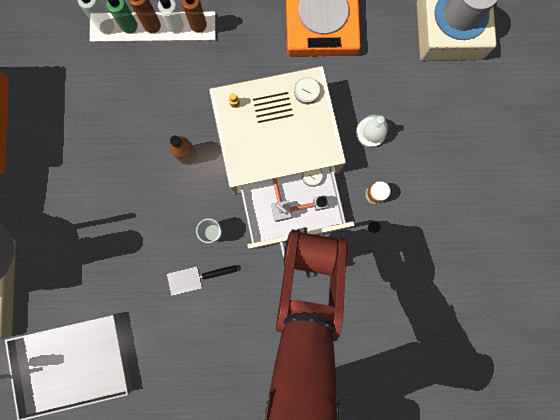

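The drawer is at its stop. The tool moved 158 mm, and the drawer front had started about 13 mm proud of the cabinet; the pull force rose to 36 N. The top view shows it open, with the screw block near (282,210) and the bystanders in place. Next I relax the pull, release the bar and lift.

```bash
python3 -m handwheel '[{"xyz":[0,0.005,0],"rotation":[0,0,0]},{"xyz":[0,0.005,0],"rotation":[0,0,0]},{"xyz":[0,0,0],"rotation":[0,0,0]}]'
python3 -m handwheel '[{"xyz":[0,0,0],"rotation":[0,0,0]},{"xyz":[0,0,0],"rotation":[0,0,0]},{"xyz":[0,0,0],"rotation":[0,0,0]},{"xyz":[0,0,0],"rotation":[0,0,0]},{"xyz":[0,0,0],"rotation":[0,0,0]}]' 0.4
python3 -m handwheel '[{"xyz":[0,0,-0.02],"rotation":[0,0,0]},{"xyz":[0,0,-0.03],"rotation":[0,0,0]},{"xyz":[0,0,-0.03],"rotation":[0,0,0]},{"xyz":[0,0,-0.03],"rotation":[0,0,0]},{"xyz":[0,0,-0.03],"rotation":[0,0,0]},{"xyz":[0,0,-0.01],"rotation":[0,0,0]},{"xyz":[0,0,0],"rotation":[0,0,0]}]'
python3 - <<'E'
from h import *
from plant import *
s=get_state();print(s['joint_pos'],s['tool_pos'],s['width'],s['ft_force'])
print(R.from_rotvec(s['eef_rot']).as_matrix().round(3))
c=camera_params('wrist');p,d=snapshot('wrist');cv2.imwrite('pics/w4.png',p[:,:,::-1]);np.savez('pics/w4.npz',d=d,**c)
c=camera_params('top');p,d=snapshot('top');cv2.imwrite('pics/t4.png',cv2.resize(p[150:270,200:380,::-1],None,fx=4,fy=4));np.savez('pics/t4.npz',d=d,**c)
E
```

```text
clock: 6.0
tool_pos: [498.4, -19.5, 111.3]
eef_rot: [1.994, 2.42, 0.009]
ft_force: [5.8, 3.2, 4.4]
width: 7.4
clock: 6.5
tool_pos: [494.5, -20.2, 108.9]
eef_rot: [-1.997, -2.424, 0.001]
ft_force: [-0.2, 1.0, -1.0]
width: 34.4
clock: 7.2
tool_pos: [496.1, -20.4, 261.0]
eef_rot: [1.995, 2.422, 0.003]
ft_force: [-0.9, -0.7, -0.6]
width: 34.0
[-1.82482418e-01 -7.06670450e-02  1.90444908e+00 -8.09682691e-05
  1.30384353e+00 -3.75419530e-01] [496.12933657 -20.39393027 260.9965514 ] 34.02200928194442 [-0.85785451 -0.71200546 -0.61753515]
[[-0.192  0.981  0.004]
 [ 0.981  0.192 -0.001]
 [-0.002  0.004 -1.   ]]
```

View pics/w4.png

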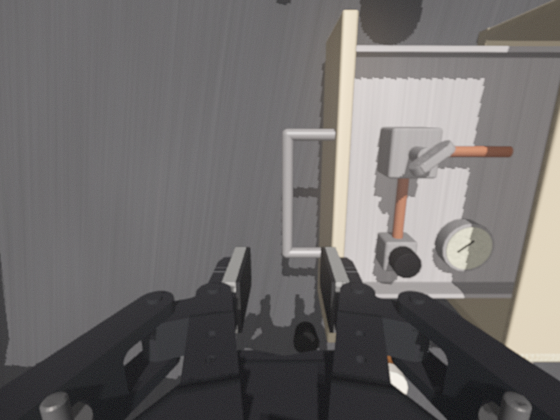

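View pics/t4.png

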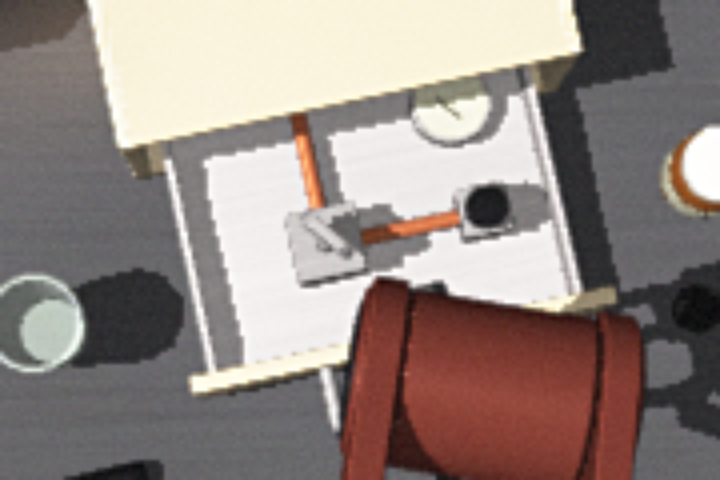

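The wrist view shows the wing from about (413,168) to (453,148), above the block at (412,152). The drawer is clear. I'll measure the wing's centre and angle.

```bash
python3 - <<'E'
from h import *
ex=np.array([np.cos(.192),np.sin(.192)]);ey=np.array([-ex[1],ex[0]])
f=np.array([704.,21])
for n,box in (('w4',(125,190,395,470)),('t4',(190,225,265,300))):
    a=np.load(f'pics/{n}.npz'); W=world(a,a['d']);z=W[...,2];L=(W[...,:2]-f)@np.stack([ex,ey],1)
    m=np.zeros(z.shape,bool); m[box[0]:box[1],box[2]:box[3]]=1
    for lo in (90,108):
        k=m&(z>lo)&(z<122); q=W[k]
        c=q.mean(0); r=cv2.minAreaRect(q[:,:2].astype(np.float32))
        w,V=np.linalg.eigh(np.cov(q[:,:2].T)); v=V[:,1]
        th=np.arctan2(v@-ex, v@ey)  # wing long axis at 0 along ey; CCW -> -ex
        print(n,lo,k.sum(),c.round(1),L[k].mean(0),r,'theta',th%np.pi,np.sqrt(w))
        print(z[k].max())
    h=L[(z>110)&(z<126)&(L[...,0]<-150)&(abs(L[...,1])<60)];print(np.percentile(h[:,0],[1,50,99]) if len(h) else 0)
E
```

```text
w4 90 884 [615.   39.7 108.5] [-83.76701714  35.35784805] ((615.8167724609375, 39.89997863769531), (41.10955047607422, 12.428838729858398), 49.31812286376953) theta 2.260497709229358 [ 2.82669539 10.92610065]
116.61419770902023
w4 108 568 [616.1  39.2 113.1] [-82.84379409  34.61569411] ((617.1714477539062, 39.331321716308594), (39.346641540527344, 9.632867813110352), 49.31812286376953) theta 2.24925230418835 [ 2.73164623 10.94666888]
116.61419770902023
[-209.78925701 -164.07535712 -156.57692692]
t4 90 64 [615.8  39.9 111.2] [-82.96385548  35.36208741] ((616.7890014648438, 39.39497375488281), (38.802825927734375, 13.874370574951172), 42.95280838012695) theta 2.2618148771130024 [ 3.29586287 11.16438978]
121.69543008385972
t4 108 52 [616.2  39.8 114.2] [-82.61884661  35.23936345] ((616.4796142578125, 39.91499710083008), (38.96061325073242, 9.04092025756836), 50.7218017578125) theta 2.241173702414147 [ 2.73589024 11.67149651]
121.69543008385972
[-210.3262607  -167.60711789 -157.20467118]
```

```bash
python3 -m handwheel '[{"xyz":[0,0,0],"rotation":[0,0,-0.145]},{"xyz":[0,0,0],"rotation":[0,0,-0.145]},{"xyz":[0,0,0],"rotation":[0,0,-0.145]},{"xyz":[0,0,0],"rotation":[0,0,-0.145]},{"xyz":[0,0,0],"rotation":[0,0,-0.145]},{"xyz":[0,0,0],"rotation":[0,0,-0.145]},{"xyz":[0,0,0],"rotation":[0,0,-0.145]},{"xyz":[0,0,0],"rotation":[0,0,-0.145]},{"xyz":[0,0,0],"rotation":[0,0,-0.145]},{"xyz":[0,0,0],"rotation":[0,0,-0.145]},{"xyz":[0,0,0],"rotation":[0,0,-0.145]},{"xyz":[0,0,0],"rotation":[0,0,-0.145]},{"xyz":[0,0,0],"rotation":[0,0,-0.145]},{"xyz":[0,0,0],"rotation":[0,0,-0.145]},{"xyz":[0,0,0],"rotation":[0,0,-0.14]},{"xyz":[0,0,0],"rotation":[0,0,0]}]' 0.6
cat > rel.py <<'E'
from h import *
from plant import *
s=get_state();M=R.from_rotvec(s['eef_rot']).as_matrix()
y=M[:,1];print('q',s['joint_pos'].round(3),'tcp',s['tool_pos'].round(1),'w',s['width'],'F',s['ft_force'].round(1),'M',s['moment'].round(2),'t',s['clock'])
print(M.round(3)); print('theta jaw',(np.arctan2(y[1],y[0])-.192)%np.pi)
print('to wing (tool)',M.T@(np.array([616.3,39.5,107])-s['tool_pos']))
E
python3 rel.py
```

```text
clock: 8.9
tool_pos: [493.6, -19.9, 256.5]
eef_rot: [1.21, -2.895, -0.004]
ft_force: [-0.8, -0.1, 0.3]
width: 51.2
q [-0.182 -0.067  1.909 -0.     1.304 -2.545] tcp [493.6 -19.9 256.5] w 51.18778411774592 F [-0.8 -0.1  0.3] M [-0.01 -0.03  0.02] t 8.9
[[-0.702 -0.712 -0.005]
 [-0.712  0.702  0.001]
 [ 0.003  0.004 -1.   ]]
theta jaw 2.170712917964387
to wing (tool) [-128.84805587  -46.18001617  149.00497305]
```

```bash
python3 -m handwheel '[{"xyz":[-0.032,-0.0115,0],"rotation":[0,0,0]},{"xyz":[-0.032,-0.0115,0],"rotation":[0,0,0]},{"xyz":[-0.032,-0.0115,0],"rotation":[0,0,0]},{"xyz":[-0.032,-0.0115,0],"rotation":[0,0,0]},{"xyz":[0,0,0],"rotation":[0,0,0]},{"xyz":[0,0,0],"rotation":[0,0,0]}]'
python3 rel.py
python3 - <<'E'
from h import *
from plant import *
c=camera_params('wrist');p,d=snapshot('wrist');cv2.imwrite('pics/w5.png',p[:,:,::-1]);np.savez('pics/w5.npz',d=d,**c)
E
```

```text
clock: 9.5
tool_pos: [616.9, 38.9, 257.1]
eef_rot: [1.209, -2.895, -0.002]
ft_force: [-0.7, 0.0, 0.1]
width: 50.9
q [-0.05   0.202  1.624 -0.     1.32  -2.412] tcp [616.9  38.9 257.1] w 50.85232974337539 F [-0.7  0.   0.1] M [0.01 0.05 0.02] t 9.5
[[-0.703 -0.711 -0.004]
 [-0.711  0.703 -0.   ]
 [ 0.003  0.003 -1.   ]]
theta jaw 2.1697301215306846
to wing (tool) [ -0.47038141   0.36291284 150.05607294]
```

View pics/w5.png

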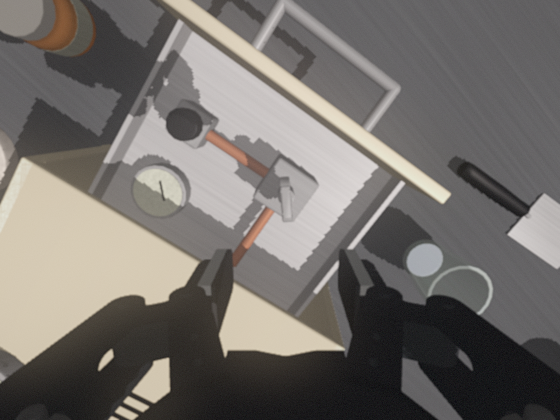

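The wing is at about (288,198), nearly upright in the picture and in line with the jaw centre at column 287. Going down on it.

```bash
python3 -m handwheel '[{"xyz":[0,0,0.04],"rotation":[0,0,0]},{"xyz":[0,0,0.04],"rotation":[0,0,0]},{"xyz":[0,0,0.03],"rotation":[0,0,0]},{"xyz":[0,0,0.02],"rotation":[0,0,0]},{"xyz":[0,0,0.02],"rotation":[0,0,0]},{"xyz":[0,0,0],"rotation":[0,0,0]},{"xyz":[0,0,0],"rotation":[0,0,0]}]'
python3 rel.py
python3 -m handwheel '[{"xyz":[0,0,0],"rotation":[0,0,0]},{"xyz":[0,0,0],"rotation":[0,0,0]},{"xyz":[0,0,0],"rotation":[0,0,0]},{"xyz":[0,0,0],"rotation":[0,0,0]},{"xyz":[0,0,0],"rotation":[0,0,0]},{"xyz":[0,0,0],"rotation":[0,0,0]}]' 0
python3 rel.py
```

```text
clock: 10.25
tool_pos: [616.6, 38.2, 109.3]
eef_rot: [1.21, -2.898, -0.001]
ft_force: [0.8, -0.4, 0.9]
width: 51.1
q [-0.052  0.358  1.728 -0.     1.057 -2.413] tcp [616.6  38.2 109.3] w 51.06939027285526 F [ 0.8 -0.4  0.9] M [-0.01  0.03  0.03] t 10.25
[[-0.703 -0.711 -0.001]
 [-0.711  0.703 -0.   ]
 [ 0.001  0.001 -1.   ]]
theta jaw 2.1697251239552386
to wing (tool) [-0.64989395  1.12413904  2.27750621]
clock: 10.85
tool_pos: [617.9, 40.0, 111.4]
eef_rot: [-1.211, 2.897, 0.003]
ft_force: [-2.5, 2.7, 5.4]
width: 11.6
q [-0.05   0.357  1.725  0.003  1.059 -2.414] tcp [617.9  40.  111.4] w 11.553665654132764 F [-2.5  2.7  5.4] M [ 0.55  0.52 -0.01] t 10.85
[[-0.703 -0.712  0.   ]
 [-0.712  0.703  0.002]
 [-0.002  0.001 -1.   ]]
theta jaw 2.1706862817135377
to wing (tool) [1.5101463  0.75211324 4.37840491]
```

```bash
python3 -m handwheel '[{"xyz":[0,0,0],"rotation":[0,0,0.05]},{"xyz":[0,0,0],"rotation":[0,0,0.1]},{"xyz":[0,0,0],"rotation":[0,0,0.1]},{"xyz":[0,0,0],"rotation":[0,0,0.1]},{"xyz":[0,0,0],"rotation":[0,0,0.1]},{"xyz":[0,0,0],"rotation":[0,0,0.05]},{"xyz":[0,0,0],"rotation":[0,0,0]}]'
python3 rel.py
python3 - <<'E'
from h import *
from plant import *
c=camera_params('wrist');p,d=snapshot('wrist');cv2.imwrite('pics/w6.png',p[:,:,::-1])
c=camera_params('top');p,d=snapshot('top');cv2.imwrite('pics/t6.png',cv2.resize(p[150:270,200:380,::-1],None,fx=4,fy=4))
E
```

```text
clock: 11.55
tool_pos: [618.0, 39.8, 111.3]
eef_rot: [-0.456, 3.107, 0.003]
ft_force: [-2.9, 2.6, 5.4]
width: 11.2
q [-0.05   0.357  1.725  0.002  1.059 -1.913] tcp [618.   39.8 111.3] w 11.225751576147253 F [-2.9  2.6  5.4] M [ 0.46  0.56 -0.07] t 11.55
[[-0.958 -0.288  0.001]
 [-0.288  0.958  0.002]
 [-0.001  0.002 -1.   ]]
theta jaw 1.6704281850476284
to wing (tool) [1.75035973 0.22480337 4.33911932]
```

View pics/w6.png

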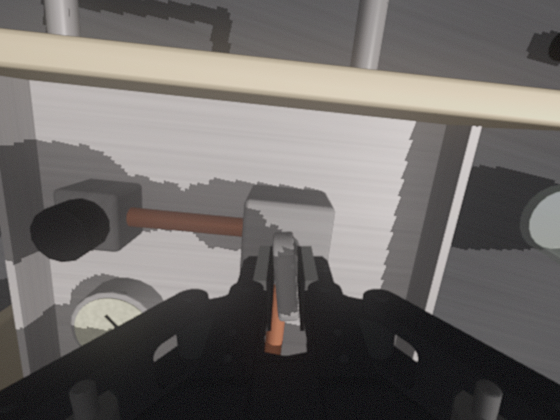

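View pics/t6.png

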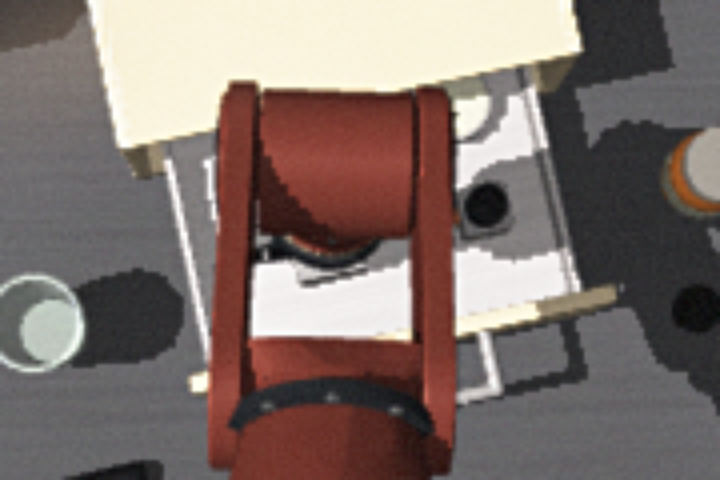

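The wing is between the pads around (287,270) and has turned with them, with a slight lag of a few degrees. I'll keep turning clockwise to the seat.

```bash
python3 -m handwheel '[{"xyz":[0,0,0],"rotation":[0,0,0.05]},{"xyz":[0,0,0],"rotation":[0,0,0.1]},{"xyz":[0,0,0],"rotation":[0,0,0.1]},{"xyz":[0,0,0],"rotation":[0,0,0.1]},{"xyz":[0,0,0],"rotation":[0,0,0.1]},{"xyz":[0,0,0],"rotation":[0,0,0.1]},{"xyz":[0,0,0],"rotation":[0,0,0.1]},{"xyz":[0,0,0],"rotation":[0,0,0.1]},{"xyz":[0,0,0],"rotation":[0,0,0.1]},{"xyz":[0,0,0],"rotation":[0,0,0.1]},{"xyz":[0,0,0],"rotation":[0,0,0.1]},{"xyz":[0,0,0],"rotation":[0,0,0.1]},{"xyz":[0,0,0],"rotation":[0,0,0.1]},{"xyz":[0,0,0],"rotation":[0,0,0.1]},{"xyz":[0,0,0],"rotation":[0,0,0.1]},{"xyz":[0,0,0],"rotation":[0,0,0.1]},{"xyz":[0,0,0],"rotation":[0,0,0.05]},{"xyz":[0,0,0],"rotation":[0,0,0]}]'
python3 rel.py
python3 - <<'E'
from h import *
from plant import *
c=camera_params('wrist');p,d=snapshot('wrist');cv2.imwrite('pics/w7.png',p[:,:,::-1])
E
```

```text
clock: 13.45
tool_pos: [618.0, 39.1, 111.3]
eef_rot: [1.911, 2.493, 0.001]
ft_force: [-2.7, 1.5, 6.3]
width: 11.5
q [-5.000e-02  3.570e-01  1.725e+00  1.000e-03  1.059e+00 -3.130e-01] tcp [618.   39.1 111.3] w 11.54915869530315 F [-2.7  1.5  6.3] M [ 0.16  0.57 -0.01] t 13.45
[[-0.26   0.966  0.001]
 [ 0.966  0.26   0.001]
 [ 0.     0.001 -1.   ]]
theta jaw 0.07072681800938496
to wing (tool) [ 0.83597197 -1.53392524  4.32254756]
```

View pics/w7.png

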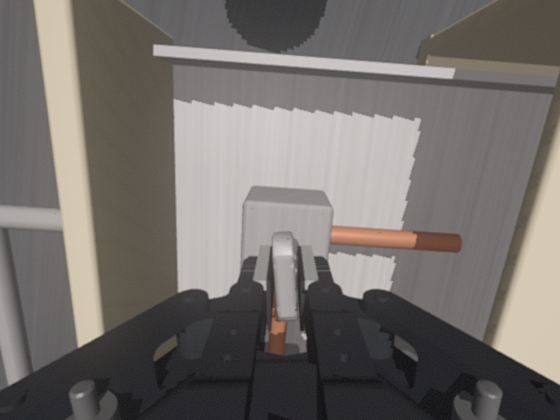

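```bash
for i in 1; do python3 -m handwheel '[{"xyz":[0,0,0],"rotation":[0,0,0.04]},{"xyz":[0,0,0],"rotation":[0,0,0.04]},{"xyz":[0,0,0],"rotation":[0,0,0]}]' >/dev/null; python3 rel.py|grep -v '^\[\|^ \['; python3 -m handwheel '[{"xyz":[0,0,0],"rotation":[0,0,0.04]},{"xyz":[0,0,0],"rotation":[0,0,0]}]'>/dev/null;  python3 rel.py|grep -v '^\[\|^ \['; python3 -m handwheel '[{"xyz":[0,0,0],"rotation":[0,0,0.04]},{"xyz":[0,0,0],"rotation":[0,0,0]}]'>/dev/null;  python3 rel.py|grep -v '^\[\|^ \['; done
```

```text
q [-5.000e-02  3.570e-01  1.725e+00  1.000e-03  1.059e+00 -2.340e-01] tcp [618.   39.1 111.3] w 11.383993443404307 F [-4.3  1.5  5.4] M [0.17 0.59 0.  ] t 13.8
theta jaw 3.1325191354259174
to wing (tool) [ 0.71944328 -1.58045075  4.32029718]
q [-5.000e-02  3.570e-01  1.725e+00  1.000e-03  1.059e+00 -1.940e-01] tcp [618.   39.1 111.3] w 11.41757599298178 F [-3.2  0.4  6.5] M [ 0.21  0.57 -0.08] t 14.0
theta jaw 3.0925754580278717
to wing (tool) [ 0.62626564 -1.62617833  4.32860354]
q [-5.000e-02  3.570e-01  1.725e+00  1.000e-03  1.059e+00 -1.540e-01] tcp [618.   39.1 111.3] w 11.42684546841859 F [-3.4  1.3  6.5] M [0.23 0.5  0.04] t 14.2
theta jaw 3.052947448284244
to wing (tool) [ 0.58217903 -1.64992024  4.33414587]
```

```bash
python3 -m handwheel '[{"xyz":[0,0,0],"rotation":[0,0,0.04]},{"xyz":[0,0,0],"rotation":[0,0,0]}]' >/dev/null; python3 rel.py|grep -v '^\[\|^ \['; python3 -m handwheel '[{"xyz":[0,0,0],"rotation":[0,0,0.04]},{"xyz":[0,0,0],"rotation":[0,0,0]}]'>/dev/null;  python3 rel.py|grep -v '^\[\|^ \['; python3 -m handwheel '[{"xyz":[0,0,0],"rotation":[0,0,0.04]},{"xyz":[0,0,0],"rotation":[0,0,0]}]'>/dev/null;  python3 rel.py|grep -v '^\[\|^ \['
python3 - <<'E'
from h import *
from plant import *
c=camera_params('wrist');p,d=snapshot('wrist');cv2.imwrite('pics/w8.png',p[:,:,::-1]);np.savez('pics/w8.npz',d=d,**c)
E
```

```text
q [-0.05   0.357  1.725  0.     1.059 -0.114] tcp [618.   39.1 111.4] w 11.663976103329283 F [-3.6  0.7  6.3] M [0.23 0.53 0.19] t 14.4
theta jaw 3.0136303970089906
to wing (tool) [ 0.52002472 -1.66577389  4.35046927]
q [-0.05   0.357  1.725  0.     1.059 -0.075] tcp [618.   39.1 111.4] w 11.563964011219927 F [-3.8  1.6  5.7] M [0.26 0.53 0.39] t 14.6
theta jaw 2.9744431749945752
to wing (tool) [ 0.42742927 -1.66509163  4.34940123]
q [-5.000e-02  3.570e-01  1.725e+00 -1.000e-03  1.059e+00 -3.600e-02] tcp [618.   39.1 111.4] w 11.396014313268608 F [-3.7  1.3  5.6] M [0.21 0.58 0.75] t 14.8
theta jaw 2.936322941286725
to wing (tool) [ 0.37953615 -1.68935596  4.35293799]
```

View pics/w8.png

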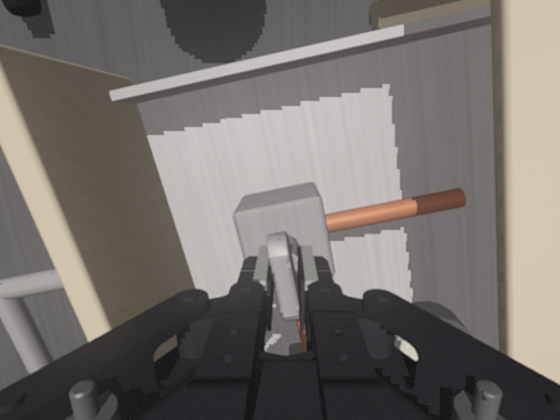

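The moment about the screw axis rises steadily from a jaw angle of about −0.1 rad (0.04, 0.19, 0.39, 0.75 N·m). That means the screw is on its stop. In the picture the wing, around (284,270), is tilted against the pads. I'll check its angle in depth.

```bash
cat > wa.py <<'E'
from h import *
import sys
def wa(n):
    a=np.load(f'pics/{n}.npz'); W=world(a,a['d']);z=W[...,2]
    ex=np.array([np.cos(.192),np.sin(.192)]);ey=np.array([-ex[1],ex[0]])
    m=np.zeros(z.shape,bool); m[225:325,262:306]=1
    r=np.hypot(W[...,0]-616.3,W[...,1]-39.5)
    k=m&(z>109)&(z<122)&(r<26); n_,l,s,c=cv2.connectedComponentsWithStats(k.astype(np.uint8)); 
    k=l==(1+np.argmax(s[1:,4])); q=W[k]
    w,V=np.linalg.eigh(np.cov(q[:,:2].T)); v=V[:,1]
    vis=np.zeros(z.shape,np.uint8); vis[k]=255; cv2.imwrite('pics/m_%s.png'%n,vis)
    rr=cv2.minAreaRect(q[:,:2].astype(np.float32))
    print(n,k.sum(),q.mean(0).round(1),'theta',np.arctan2(v@-ex,v@ey)%np.pi,np.sqrt(w),rr)
wa(sys.argv[1])
E
python3 wa.py w8
python3 -m handwheel '[{"xyz":[0,0,0],"rotation":[0,0,0]},{"xyz":[0,0,0],"rotation":[0,0,0]},{"xyz":[0,0,0],"rotation":[0,0,0]}]';python3 rel.py|head -1
```

```text
w8 2028 [618.6  43.6 114.2] theta 3.126714644355976 [3.60328723 9.78686913] ((620.304443359375, 39.963829040527344), (17.91734504699707, 39.69921875), 10.35052490234375)
clock: 15.15
tool_pos: [618.0, 39.1, 111.3]
eef_rot: [2.235, 2.207, -0.0]
ft_force: [-2.6, 1.9, 6.4]
width: 11.3
q [-5.000e-02  3.570e-01  1.725e+00 -1.000e-03  1.059e+00 -3.700e-02] tcp [618.   39.1 111.3] w 11.327719496698094 F [-2.6  1.9  6.4] M [0.21 0.58 0.81] t 15.15
```

View pics/m_w8.png

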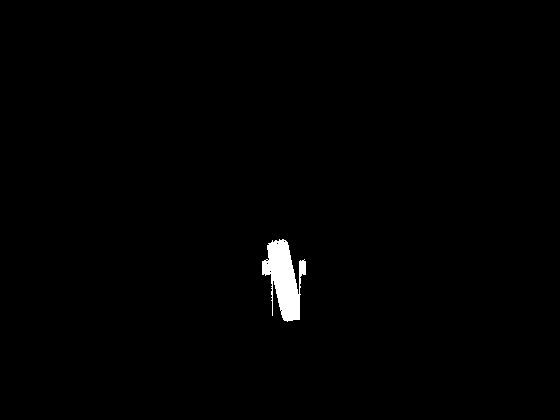

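The wing angle measures about −0.015 rad, so it is seated, confirmed two ways. Now I back off about 1.6 rad.

```bash
python3 -m handwheel '[{"xyz":[0,0,0],"rotation":[0,0,-0.05]},{"xyz":[0,0,0],"rotation":[0,0,-0.1]},{"xyz":[0,0,0],"rotation":[0,0,-0.1]},{"xyz":[0,0,0],"rotation":[0,0,-0.1]},{"xyz":[0,0,0],"rotation":[0,0,-0.1]},{"xyz":[0,0,0],"rotation":[0,0,-0.1]},{"xyz":[0,0,0],"rotation":[0,0,-0.1]},{"xyz":[0,0,0],"rotation":[0,0,-0.1]},{"xyz":[0,0,0],"rotation":[0,0,-0.1]},{"xyz":[0,0,0],"rotation":[0,0,-0.1]},{"xyz":[0,0,0],"rotation":[0,0,-0.1]},{"xyz":[0,0,0],"rotation":[0,0,-0.1]},{"xyz":[0,0,0],"rotation":[0,0,-0.1]},{"xyz":[0,0,0],"rotation":[0,0,-0.1]},{"xyz":[0,0,0],"rotation":[0,0,-0.1]},{"xyz":[0,0,0],"rotation":[0,0,-0.1]},{"xyz":[0,0,0],"rotation":[0,0,-0.05]},{"xyz":[0,0,0],"rotation":[0,0,0]},{"xyz":[0,0,0],"rotation":[0,0,0]}]'
python3 rel.py
python3 - <<'E'
from h import *
from plant import *
c=camera_params('wrist');p,d=snapshot('wrist');cv2.imwrite('pics/w9.png',p[:,:,::-1]);np.savez('pics/w9.npz',d=d,**c)
E
python3 wa.py w9
```

```text
clock: 17.05
tool_pos: [618.5, 39.7, 111.4]
eef_rot: [-0.019, 3.14, 0.003]
ft_force: [-2.3, 3.3, 6.3]
width: 11.2
q [-0.05   0.357  1.725  0.002  1.058 -1.634] tcp [618.5  39.7 111.4] w 11.241088789082653 F [-2.3  3.3  6.3] M [0.55 0.44 0.06] t 17.05
[[-1.    -0.012  0.002]
 [-0.012  1.     0.002]
 [-0.002  0.002 -1.   ]]
theta jaw 1.390765705273563
to wing (tool) [ 2.26091927 -0.18280403  4.34613292]
w9 2045 [614.8  39.  114.1] theta 1.4846738071078236 [3.66802573 9.87274583] ((618.1370239257812, 40.88236999511719), (39.58271026611328, 17.770654678344727), 14.831517219543457)
```

View pics/w9.png

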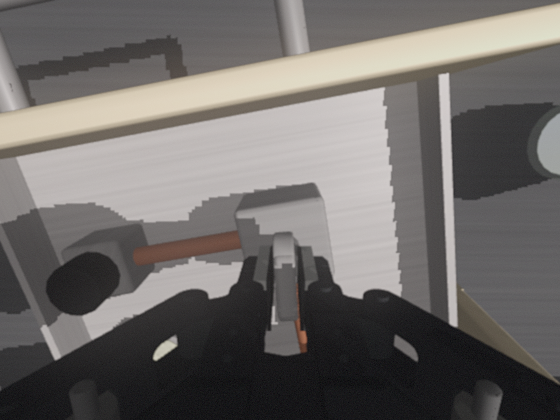

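View pics/m_w9.png

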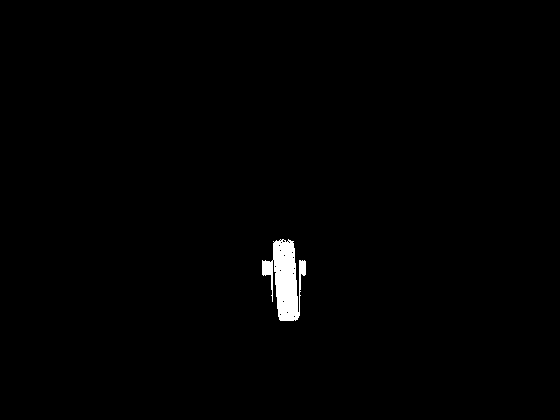

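The wing is held at about (286,270) and measures 1.48 rad. I'll add 0.08 rad, then check again, including the drawer and bystanders.

```bash
python3 -m handwheel '[{"xyz":[0,0,0],"rotation":[0,0,-0.04]},{"xyz":[0,0,0],"rotation":[0,0,-0.04]},{"xyz":[0,0,0],"rotation":[0,0,0]},{"xyz":[0,0,0],"rotation":[0,0,0]},{"xyz":[0,0,0],"rotation":[0,0,0]},{"xyz":[0,0,0],"rotation":[0,0,0]}]'
python3 rel.py
python3 - <<'E'
from h import *
from plant import *
c=camera_params('wrist');p,d=snapshot('wrist');cv2.imwrite('pics/w10.png',p[:,:,::-1]);np.savez('pics/w10.npz',d=d,**c)
# wing only: central rows clear of the pads
W=world(c,d);z=W[...,2];ex=np.array([np.cos(.192),np.sin(.192)]);ey=np.array([-ex[1],ex[0]])
m=np.zeros(z.shape,bool);m[236:318,270:302]=1;m&=(z>110)&(z<120)
pts=[W[v][m[v]][:,:2].mean(0) for v in range(238,316) if m[v].sum()>8]
vx=cv2.fitLine(np.array(pts,np.float32),cv2.DIST_HUBER,0,.01,.01).ravel()[:2];print('theta centreline',np.arctan2(vx@-ex,vx@ey)%np.pi)
c=camera_params('top');p,d=snapshot('top');cv2.imwrite('pics/t10.png',p[:,:,::-1])
W=world(c,d);L=(W[...,:2]-[704,21])@np.stack([ex,ey],1);z=W[...,2]
h=L[(z>112)&(z<127)&(L[...,0]<-150)&(L[...,0]>-200)&(abs(L[...,1])<150)];print('front top edge L',np.percentile(h[:,0],[2,50,98]))
E
python3 wa.py w10
```

```text
clock: 17.7
tool_pos: [618.5, 39.7, 111.3]
eef_rot: [-0.144, 3.136, 0.003]
ft_force: [-3.4, 2.6, 5.1]
width: 11.4
q [-0.05   0.357  1.725  0.002  1.058 -1.714] tcp [618.5  39.7 111.3] w 11.381051957059551 F [-3.4  2.6  5.1] M [0.57 0.36 0.03] t 17.7
[[-0.996 -0.092  0.002]
 [-0.092  0.996  0.002]
 [-0.002  0.002 -1.   ]]
theta jaw 1.4706653762982629
to wing (tool) [ 2.26462721 -0.01885531  4.3187747 ]
theta centreline 1.531523740176885
front top edge L [-171.58687939 -161.38871306 -155.75972195]
w10 1841 [615.2  39.5 113.9] theta 1.5227882126296004 [ 3.05517688 10.17313909] ((617.9407348632812, 41.450096130371094), (39.282623291015625, 13.282073020935059), 8.982318878173828)
```

View pics/t10.png

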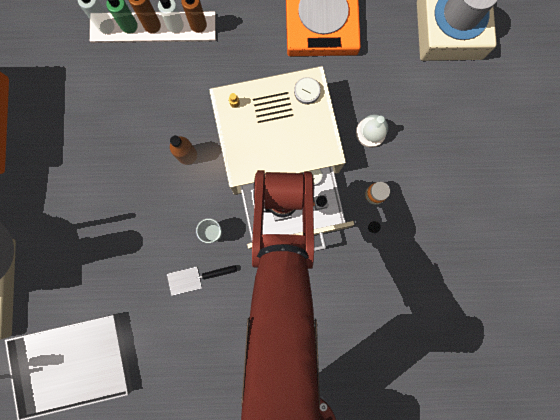

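View pics/w10.png

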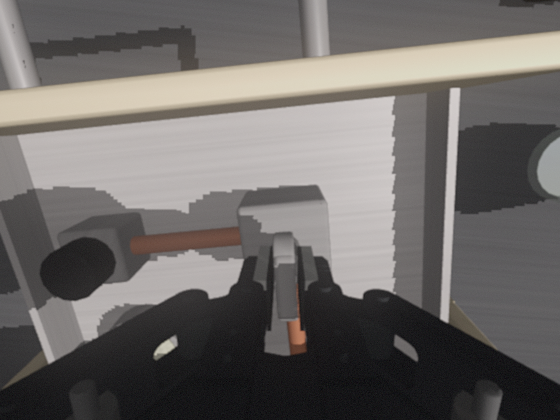

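The wing stays gripped near (286,275) and reads 1.52–1.53 rad. The drawer front is still at its open position, and the beaker, jar, stopper and spatula are at their starting pixels to within about 2 px. Handing in.

```bash
python3 -c "
from plant import *
print(close_job())"
```

```text
the job is handed in; nothing more can be done
None
```

I pulled the drawer open by its bar to the stop and turned the wing screw clockwise until it seated. I then backed it off a quarter turn and handed in at about 18 s, with the gripper still closed on the wing.

**Drawer:** It started about 13 mm ajar. The 158 mm pull ended with force building up to about 36 N, and the last top view showed it still at its open stop.

**Seating:** The torque about the screw axis rose to 0.8 N·m, and depth put the wing at about −0.015 rad, inside the 0.06 limit.

**Final setting:** Two depth fits gave 1.52 and 1.53 rad, against a target of 1.57 and an allowed 1.34 to 1.80. The wing sits about 0.05 to 0.06 rad off square in the pads. It slipped a little there when it hit the stop, so I relied on the camera angle instead of the wrist angle.

**Grip:** I took no direct reading of the finger force. The opening reads 11.4 mm on a 9 mm wing, and the grasp point is about 5 mm from the wing's centre.

**Bystanders:** In the last top view the beaker, jar, stopper and spatula are where they started. The stopper, in the arm's shadow, looked about 2 pixels off. I did not measure it again, but nothing passed near it.

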